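# Stow the tasting-tool tray under the bottle riser

### The job

Clear the tasting tools away: in the open wooden tool tray, slide the divider towards the black foil cutter until the other side is long enough for the wooden wine thermometer, and lay the thermometer flat and straight in that side (the foil cutter stays flat in its own). Then slide the tray along the bar, without lifting it, all the way under the oak bottle riser until its front is flush with the riser's front edge and square to it. Go gently: nothing in the tray may catch the riser, and the riser with its bottles, the candle and the notebook stay where they are.

Things in the scene. Friction and masses are not known exactly. Their poses are not given: they have to be found in the camera images.
- riser: Dark oak bottle riser, loose, 2.6 kg: top board 122 (x) x 312 (y) mm on two gables, closed at the back. Origin: centre of its underside, on the bar; x runs from front (towards the robot) to back. The bay under the top is open at the front: y from -130 to 130 mm, 50 mm high, from x = -61 mm (front edge) to x = +51 mm (back panel). Top face at z = 68 mm; two bottles on its back half.
- tray: Open light wooden tool tray, loose, 0.6 to 1 kg, outside 106 (x) x 244 (y) x 34 mm high, walls 8, floor 5 mm. Origin: centre of its underside; outer front face at x = -53 mm, with a finger notch 64 mm wide, down to z = 21 mm, in its middle. The foil cutter lies in the +y compartment, the -y one is empty. It starts up to 75 mm in front of the riser, askew and off to one side.
- bay_home (a point): Point fixed to the riser where the tray's origin lies when the tray is home (front faces flush, centred): x = -8, y = 0, z = 0 mm in the riser's frame, axes as the riser's. There the tray has 8 mm play at each side and 6 mm behind; the divider's pull passes 8 mm below the underside.
- divider (a joint): Position (m) of the sliding divider along the tray's y, 0 in the middle, range -0.060 to 0.060: a 6 mm aluminium blade across the tray with a dark wooden pull on top. It slides at about 1 N and stays where it is left. At value d the -y compartment is 111 mm + d long, the +y one 111 mm - d. The thermometer needs d = 0.036 or more; 0.047 suits both tools.
- divider_pull (a point): Top of the divider's wooden pull (44 mm along x, 12 mm along y), 42 mm over the tray's underside, x = 0 in the tray; axes as the tray's. The pull spans z = 28 to 42 mm, the blade z = 6 to 30 mm.
- thermometer_mid (a point): Middle of the loose wooden wine thermometer, a flat stick 145 x 12 mm, 4.5 mm thick to the hand (its glass tube up to 8 mm), 20 g, lying on the bar to the right of the tray. The point lies 4 mm above its underside; the y axis runs along its length, z is up.
- foil_cutter: Black ring foil cutter, 47 mm in diameter, 14 mm high, 28 g, lying flat in the tray's +y compartment; origin: centre of its underside. The divider may push it along.
- bottle: Half bottle of dark wine with a red capsule, 62 mm in diameter, 241 mm high, loose on the riser's top, left (+y) half. Origin: centre of its underside.
- liqueur: Small liqueur bottle, 47 mm in diameter, 166 mm high, loose on the riser's top, right (-y) half. Origin: centre of its underside.
- candle: White pillar candle, 65 mm in diameter, 94 mm high, loose on the bar to the right of the riser. Origin: centre of its underside.
- notebook: Dark red cellar notebook, 135 x 90 x 13 mm, loose on the bar to the right of the tray. Origin: centre of its underside.
- thermometer: The thermometer's own frame: origin at the middle of its underside; its y axis is 10 degrees off the stick's length (use thermometer_mid for direction).

How it is judged (in metres and radians):
On the way, in this order (a step that is already met when the one before it is completed fails the run):
1. the divider is slid far enough for the thermometer (value of joint divider above 0.035 m), for 0.2 s.
2. the thermometer lies flat and straight in the long compartment (z of thermometer_mid in the frame of tray between 0.004 and 0.013 m and y of thermometer_mid in the frame of tray between -0.06 and -0.01 m and x of thermometer_mid in the frame of tray between -0.046 and 0.046 m and angle between the y axis of thermometer_mid and the y axis of tray, either way round below 0.3 rad), for 0.2 s.
At the end, for the whole second after the job is handed in: Tray on the bar under the riser, square within 0.06 rad, front at most 8 mm proud of the riser's edge; divider past 0.035; thermometer flat in the -y compartment, along the tray within 0.3 rad; foil cutter flat in the +y compartment; all at rest (all of step 2 and x of tray in the frame of riser between -0.016 and 0.002 m and y of tray in the frame of riser between -0.012 and 0.012 m and angle between the y axis of tray and the y axis of riser, either way round below 0.06 rad and height (world z) of tray below 0.006 m and angle between tray's own z axis and vertical below 0.04 rad and value of joint divider above 0.035 m and z of foil_cutter in the frame of tray between 0 and 0.01 m and y of foil_cutter in the frame of tray between 0.05 and 0.1 m and x of foil_cutter in the frame of tray between -0.046 and 0.046 m and linear speed of tray below 0.01 m/s and linear speed of thermometer below 0.02 m/s); the robot touches nothing.
It fails at once if the thermometer or the foil cutter catches the riser (contact force between any of thermometer, foil_cutter and riser above 0.5 N).
It fails at once if the tray is rammed against the riser (over 20 N) (contact force between tray and riser above 20 N).
It fails at once if the tray is lifted or tipped instead of slid (height (world z) of tray above 0.015 m or angle between tray's own z axis and vertical above 0.12 rad).
It fails at once if the riser is shifted by more than 15 mm, or a bottle on it is tipped or shifted by more than 25 mm (distance of riser from where it was at the start of the episode above 0.015 m or angle between any of bottle, liqueur's own z axis and vertical above 0.2 rad or distance of any of bottle, liqueur from where it was at the start of the episode above 0.025 m).
It fails at once if the candle or the notebook is shifted by more than 30 mm (distance of any of candle, notebook from where it was at the start of the episode above 0.03 m).
It also fails if it takes over 72 s, if anything falls off the work surface, if the arm or the gripper's body presses on something with over 40 N, if the wrist force passes 120 N, or if a joint passes its speed limit or range.

### The arm

A 6-joint arm with a two-finger parallel gripper is mounted at the origin on a cart in front of the work surface, level with it; the furniture and walls round the work are solid. World frame = base frame: x ahead of the robot, y to its left, z up, the work surface at z = 0. Lengths are in mm, angles in rad, forces in N, time in s.
With the tool pointing down it reaches from about 350 to 775 mm from the base axis. Payload 7.3 kg.
Tool frame: the origin (TCP) lies at the very end of the fingers, on their centre line; the grasp point (between the pads) lies 19 mm behind it; z points along the fingers, y is the line along which they close (so a half turn about z gives the same grasp; the last joint's range is limited). The gripper opens to 92 mm and grips with 3 to 60 N. Pads are 19 mm wide; open, the fingers measure 130 mm over their backs; the gripper's body (75 mm by 190 mm) begins 47 mm behind the grasp point.
Start: joints at [-1.286, 0.342, 1.524, -0, 1.275, -0.146], TCP at [219.263, -477.042, 226.741] pointing down, gripper open.
Joint ranges: [-2.53, 2.53], [-0.77, 2.02], [0.04, 2.7], [-1, 4.14], [0.28, 2.66], [-3.11, 3.11]. Speed limits (rad/s): [2.57, 2.57, 3.14, 3.14, 3.14, 3.14].

### API

Orientations are given as [roll, pitch, yaw] about the fixed x, y, z axes, in that order (R = Rz(yaw) Ry(pitch) Rx(roll)).
In Python, from plant import bot gives the robot as it stands.
- The arm moves only by the tool send_rows, never from a script. Its argument "rows" is a list of rows, each an object of numbers: "x", "y", "z": the shift along the tool's x, y, z in units of 0.2 m (1.0 is 0.2 m); "ax", "ay", "az": the turn, a rotation vector about the tool's x, y, z in units of 60 degrees (1.0 is 60 degrees); "jaw": the opening, from -1 (shut) to 1 (fully open), so that 0 is half open. In form: [{"x": .., "y": .., "z": .., "ax": .., "ay": .., "az": .., "jaw": ..}, ...]. A call has exactly 10 rows; each row is the pose to reach, as a shift and turn from the pose commanded when the call began, along the tool's axes at that moment; what a row does not reach only later rows make up. A row lasts 1/8 s, in which the tool goes at most 62.5 mm and 10.7 degrees, less where a joint would pass 70% of its speed; a pose out of reach is approached as far as the arm can. A call with a number of a shift or a turn outside -1 to 1 is refused whole. A call with a gripper value outside its range is refused whole. The fingers move at their own pace and stop on an object; the grip force is fixed at half the most. Time passes only in rows, so rows that repeat a pose let the fingers close, or fill a call up. It gives the time, the measured TCP pose, the force, the opening and the grip force at its end, in the units of the state.
- bot.get_obs(): the state, without advancing time (a new reading comes with each control period).
- bot.capture(name): name is "scene" or "top" or "wrist"; returns (picture, depth): 480x640x3 uint8, red, green, blue; 480x640 float32, mm along the optical axis (not along the pixel's ray), 0 where there is no reading.
- bot.camera_model(name): a dict with "vertical_fov" (degrees; the focal length in pixels is half the picture's height over the tangent of half this angle, whatever the lens; pixels are square), "cx", "cy" (the principal point, pixels), "R" (3x3) and "t" (3): a world point X has camera coordinates R X + t; the wrist camera has in their place "T_tool_cam" (4x4, takes a point from camera to tool coordinates, whose origin is the TCP and whose axes are the flange's). Camera axes: x right, y down, z forward; pixel columns grow to the right and rows downward; lengths in mm; the calibration is good to about 2 mm. A picture is of the moment at which its call begins: read the wrist's pose just before it. camera_model takes no time and is no camera call.
- bot.close_job(): hands the job in; it is judged then, once.
The state is a dict: "time": time; "joint_positions": joint angles; "dq": joint speeds; "tau": joint torques, N m; "tool_pos": TCP position; "tcp_rot": TCP orientation; "contact_force": force on the tool from outside, world axes, zero at the start; "moment": the same for the moment, N m; "grip_width": finger opening in mm; "finger_force": force on a finger pad.
Only numpy, scipy, OpenCV 4.12 (cv2) and the standard library are available. Lean on these libraries where they do the work, as an engineer would, in place of code of your own. Each camera call takes 0.05 s, during which the arm holds its last target. There are 200 camera calls.

## Working session

There is one attempt and no reset: what is moved stays moved. The work goes in short steps, Python scripts to look and compute and a tool call to move; the robot and the scene stay as the last step left them, time stands still between calls to the robot, and variables do not carry over. Pictures are saved under pics/ and viewed, at most 12 in all, crops included, and the job is handed in when it is done.

Besides the shell and the picture viewer there is one more tool, called by a JSON object that holds its "op" and its "data". send_rows: Moves the arm, as the interface text tells. Its arguments: {"type":"object","properties":{"rows":{"type":"array","items":{"type":"object","properties":{"x":{"type":"number","minimum":-1,"maximum":1},"y":{"type":"number","minimum":-1,"maximum":1},"z":{"type":"number","minimum":-1,"maximum":1},"ax":{"type":"number","minimum":-1,"maximum":1},"ay":{"type":"number","minimum":-1,"maximum":1},"az":{"type":"number","minimum":-1,"maximum":1},"jaw":{"type":"number"}}}}},"required":["rows"]}

```bash
mkdir -p pics; ls; cat > h.py <<'E'
from plant import bot
import numpy as np, cv2
from scipy.spatial.transform import Rotation as Ro
def K(m):
    f=240/np.tan(np.radians(m["vertical_fov"])/2); return f,m["cx"],m["cy"]
def wpts(name,depth,obs=None):
    m=bot.camera_model(name); f,cx,cy=K(m)
    v,u=np.mgrid[0:480,0:640]
    c=np.stack([(u-cx)/f*depth,(v-cy)/f*depth,depth],-1)
    if 'R' in m: return (c-np.array(m['t']))@np.array(m['R'])
    T=np.array(m["T_tool_cam"]); R=Ro.from_euler('xyz',obs['tcp_rot']).as_matrix()
    return (c@T[:3,:3].T+T[:3,3])@R.T+obs['tool_pos']
def cap(name):
    o=bot.get_obs(); p,d=bot.capture(name); W=wpts(name,d,o); return p,d,W
E
python3 - <<'E'
from h import *
print(bot.get_obs())
for n in ("top","scene"):
    p,d,W=cap(n); np.savez(n,p=p,d=d,W=W); cv2.imwrite(f"pics/{n}.png",p[:,:,::-1])
    m=bot.camera_model(n); print(n,m)
print({k:v for k,v in bot.camera_model("wrist").items()})
E
```

```text
pics
{'time': 0.0, 'joint_positions': array([-1.28600106e+00,  3.42709135e-01,  1.52503844e+00, -4.02152742e-06,
        1.27542358e+00, -1.46014915e-01]), 'dq': array([ 3.16900572e-04, -2.28007310e-03, -1.85186487e-03, -7.31580609e-04,
        2.61233252e-04, -1.57956319e-05]), 'tau': array([-2.78226122e-03, -4.31250465e+01, -2.44225019e+01,  7.15340814e-02,
        5.58321748e-02, -9.66463176e-05]), 'tool_pos': array([ 219.13482599, -476.61112172,  226.04455472]), 'tcp_rot': array([-3.14003039e+00, -2.25861912e-04,  4.30811177e-01]), 'contact_force': array([ 0.05952044, -0.33739591, -0.13640067]), 'moment': array([ 0.04137953, -0.02050548, -0.00641461]), 'finger_force': 0.0, 'grip_width': 92.05831641692636}
top {'vertical_fov': 57.199590650116875, 'cx': 322.2804504223874, 'cy': 238.47133011131538, 'R': array([[-0.00301904, -0.99963792, -0.02673787],
       [-0.99668126,  0.00518303, -0.08123792],
       [ 0.08134709,  0.02640388, -0.99633603]]), 't': array([  4.03343912, 609.21126505, 979.17901174])}
scene {'vertical_fov': 54.04097777279989, 'cx': 318.28754486072125, 'cy': 239.08765507572403, 'R': array([[-0.86914406, -0.49453695, -0.00466981],
       [-0.3185875 ,  0.56708681, -0.75954892],
       [ 0.3782732 , -0.65866968, -0.65043342]]), 't': array([529.85097981, 234.43441972, 897.70469947])}
{'vertical_fov': 59.78195141072513, 'cx': 322.3161892536727, 'cy': 241.31600407722706, 'T_tool_cam': array([[-1.47103244e-03, -9.67773598e-01, -2.51817591e-01,
         6.74498489e+01],
       [ 9.99998027e-01, -1.75976571e-03,  9.21402099e-04,
        -4.22496849e-01],
       [-1.33484859e-03, -2.51815739e-01,  9.67774277e-01,
        -1.58960257e+02],
       [ 0.00000000e+00,  0.00000000e+00,  0.00000000e+00,
         1.00000000e+00]])}
```

View pics/top.png

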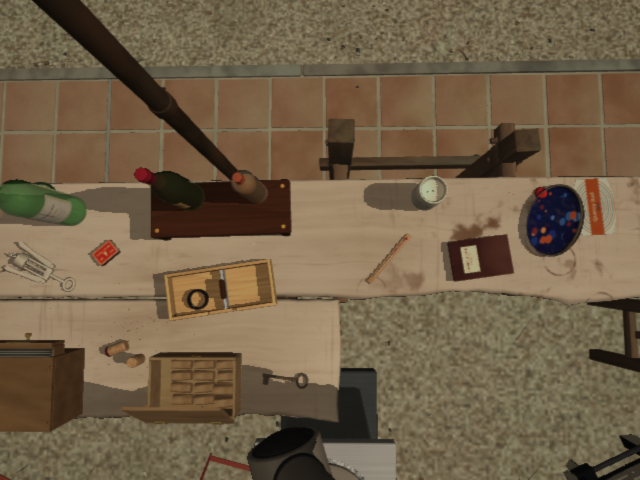

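View pics/scene.png

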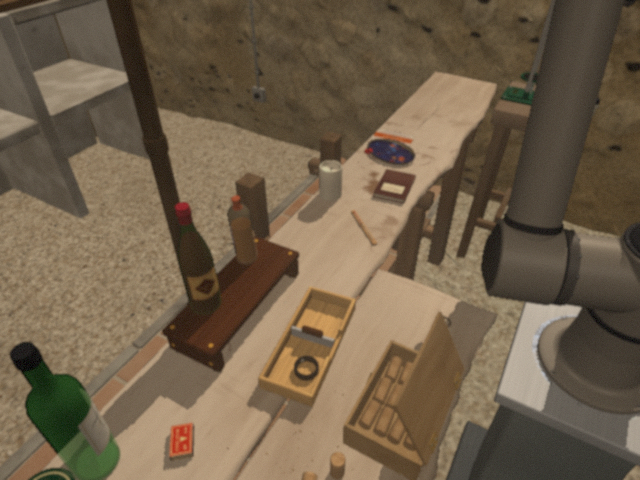

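The top view shows the riser (151–291, 180–238), tray (163–277, 258–320) with the divider at (222, 288) and the cutter at (196, 299). The thermometer runs from (367, 283) to (409, 235), the notebook is at (480, 257) and the candle at (430, 192). A vertical post stands behind the riser. Next I'll measure these.

```bash
cat > meas.py <<'E'
from h import *
def rect(P):
    r=cv2.minAreaRect(P[:,:2].astype(np.float32)); b=cv2.boxPoints(r); return np.round(r[0],1),np.round(r[1],1),np.round(b,1).tolist()
def ray(name,uv,z):
    m=bot.camera_model(name); f,cx,cy=K(m); R=np.array(m['R']);t=np.array(m['t'])
    uv=np.asarray(uv,float).reshape(-1,2)
    d=np.c_[(uv[:,0]-cx)/f,(uv[:,1]-cy)/f,np.ones(len(uv))]@R; c=-t@R
    return c+d*((z-c[2])/d[:,2])[:,None]
def blob(mask):
    n,l,s,c=cv2.connectedComponentsWithStats(mask.astype(np.uint8)); i=1+np.argmax(s[1:,4]); return l==i
if __name__=="__main__":
    q=np.load("top.npz"); p,W=q['p'],q['W']
    hsv=cv2.cvtColor(p,cv2.COLOR_RGB2HSV)
    def box(u0,u1,v0,v1):
        m=np.zeros((480,640),bool); m[v0:v1,u0:u1]=1; return m
    Z=W[...,2]
    print("bar z",np.median(Z[box(300,350,200,280)]))
    m=blob(box(150,285,250,330)&(Z>24)&(Z<39)); v,u=np.nonzero(m)
    print("tray rim",rect(ray("top",np.c_[u,v],34)), rect(W[m]))
    m=blob(box(140,300,170,250)&(Z>58)&(Z<78)); v,u=np.nonzero(m)
    print("riser",rect(ray("top",np.c_[u,v],68)),rect(W[m]))
    m=blob(box(355,420,225,295)&(hsv[...,1]>110)); v,u=np.nonzero(m)
    print("therm",m.sum(),rect(ray("top",np.c_[u,v],4)))
    m=blob(box(430,530,225,295)&(hsv[...,1]>110)&(hsv[...,2]<120)); v,u=np.nonzero(m)
    print("notebook",rect(ray("top",np.c_[u,v],13)))
    m=blob(box(400,460,165,220)&(Z>85)&(Z<103)); v,u=np.nonzero(m)
    print("candle",rect(ray("top",np.c_[u,v],94)))
    m=box(205,240,265,310)&(Z>36)&(Z<50); v,u=np.nonzero(m)
    print("pull",m.sum(),rect(ray("top",np.c_[u,v],42)))
    m=blob(box(180,212,285,315)&(hsv[...,2]<60)); v,u=np.nonzero(m)
    print("cutter",rect(ray("top",np.c_[u,v],19)))
    c=p[150:340,130:520]; cv2.imwrite("pics/crop.png",cv2.resize(c[:,:,::-1],None,fx=2,fy=2,interpolation=cv2.INTER_CUBIC))
    # tall stuff around tray front for clearance
    for n,b in dict(corkbox=(120,245,335,425),ledge=(0,90,330,430)).items():
        P=W[box(*b)]; P=P[P[:,2]>15]; print(n,P.min(0).round(),P.max(0).round())
E
python3 meas.py
```

```text
bar z -0.16780416812997664
tray rim (array([494.9, 233.3]), array([105.7, 244.3]), [[425.20001220703125, 346.6000061035156], [460.1000061035156, 104.80000305175781], [564.5999755859375, 119.9000015258789], [529.7999877929688, 361.70001220703125]]) (array([494.7, 234.4]), array([106. , 244.4]), [[424.8999938964844, 347.79998779296875], [459.70001220703125, 105.9000015258789], [564.5999755859375, 121.0], [529.7999877929688, 362.8999938964844]])
riser (array([673.6, 225.2]), array([121.8, 310. ]), [[608.4000244140625, 378.3999938964844], [617.0999755859375, 68.5], [738.7999877929688, 71.9000015258789], [730.0999755859375, 381.79998779296875]]) (array([674.6, 226.6]), array([123.1, 311.2]), [[608.2999877929688, 380.20001220703125], [617.7999877929688, 69.19999694824219], [740.7999877929688, 72.9000015258789], [731.4000244140625, 384.0]])
therm 324 (array([ 564.3, -150.7]), array([ 13.2, 144.9]), [[505.1000061035156, -108.4000015258789], [614.9000244140625, -202.89999389648438], [623.5999755859375, -192.89999389648438], [513.7000122070312, -98.4000015258789]])
notebook (array([ 582.6, -35
[... 234 characters left out ...]
2.6]), [[675.0999755859375, -265.29998779296875], [737.7000122070312, -266.6000061035156], [738.9000244140625, -205.1999969482422], [676.2999877929688, -203.89999389648438]])
pull 114 (array([499.5, 214.6]), array([96.1, 47.7]), [[449.70001220703125, 234.39999389648438], [453.6000061035156, 186.89999389648438], [549.2999877929688, 194.8000030517578], [545.4000244140625, 242.3000030517578]])
cutter (array([472.7, 288.5]), array([46.9, 45. ]), [[444.1000061035156, 273.20001220703125], [486.79998779296875, 259.20001220703125], [501.3999938964844, 303.79998779296875], [458.6000061035156, 317.70001220703125]])
corkbox [212. -25.  15.] [ 528.  465. 1025.]
ledge [211. -25.  15.] [ 528.  707. 1025.]
```

View pics/crop.png

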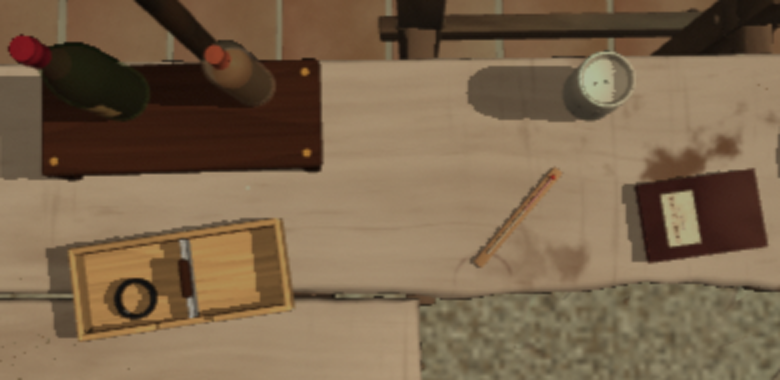

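```bash
cat > go.py <<'E'
# usage: go.py x y z yaw  -> shift/turn numbers from measured pose (tool pointing straight down)
from h import *
import sys
def go(x,y,z,yaw,o=None):
    o=o or bot.get_obs(); R=Ro.from_euler('xyz',o['tcp_rot']); T=Ro.from_euler('xyz',[np.pi,0,yaw])
    s=R.inv().apply(np.array([x,y,z])-o['tool_pos'])/200; a=(R.inv()*T).as_rotvec()/np.radians(60)
    print("shift",s.round(4),"turn",a.round(4)); 
if __name__=="__main__":
    o=bot.get_obs(); print(round(o['time'],2),o['tool_pos'].round(1),o['tcp_rot'].round(4),"F",o['contact_force'].round(1),"w",round(o['grip_width'],1),"q",o['joint_positions'].round(2))
    a=[float(v) for v in sys.argv[1:]]
    for i in range(0,len(a),4): go(*a[i:i+4],o)
E
python3 - <<'E'
from meas import *
q=np.load("top.npz"); p,W=q['p'],q['W']; hsv=cv2.cvtColor(p,cv2.COLOR_RGB2HSV)
c=np.array([495,234.]); th=.143; X=np.array([np.cos(th),np.sin(th)]);Y=np.array([-X[1],X[0]])
m=np.zeros((480,640),bool); m[272:306,212:234]=1
m&=(hsv[...,2]<95)&(hsv[...,1]>60); m=blob(m); v,u=np.nonzero(m); P=ray("top",np.c_[u,v],42)[:,:2]-c
a=np.c_[P@X,P@Y]; print("pull dark",m.sum(),a.min(0),a.max(0),np.median(a,0),np.median(W[m],0))
Z=W[...,2]
for n,(z0,z1) in dict(lo=(75,110),mid=(110,150)).items():
  for s,(u0,u1) in dict(bottle=(150,212),liq=(225,290)).items():
    k=np.zeros_like(m); k[160:235,u0:u1]=1; k&=(Z>z0)&(Z<z1); print(s,n,k.sum(),W[k].min(0).round(),W[k].max(0).round())
E
python3 go.py 400 -300 250 .143 500 -100 250 .143
```

```text
pull dark 141 [-21.26960063 -17.10408808] [22.5563848  -0.66326272] [ 0.47508367 -8.72535456] [495.83175979 225.55524863  39.86450826]
bottle lo 164 [669. 239.  75.] [775. 298. 110.]
liq lo 91 [684. 121.  75.] [721. 157. 110.]
bottle mid 207 [668. 260. 110.] [724. 302. 150.]
liq mid 127 [683. 122. 110.] [727. 159. 150.]
0.1 [ 219.2 -476.7  226.1] [-3.1402e+00 -2.0000e-04  4.3080e-01] F [-0.6  0.8  0.1] w 91.5 q [-1.29  0.34  1.52 -0.    1.28 -0.15]
shift [ 1.1905 -0.4252 -0.1186] turn [-0.0013  0.      0.2749]
shift [ 2.0624 -1.125  -0.1174] turn [-0.0013  0.      0.2749]
```

{"op": "send_rows", "data": {"rows": [{"x": 0.3, "y": -0.2, "az": 0.1, "jaw": -0.3}, {"x": 0.6, "y": -0.4, "az": 0.2, "jaw": -0.3}, {"x": 0.9, "y": -0.6, "az": 0.275, "jaw": -0.3}, {"x": 1, "y": -0.8, "az": 0.275, "jaw": -0.3}, {"x": 1, "y": -0.8, "az": 0.275, "jaw": -0.3}, {"x": 1, "y": -0.8, "az": 0.275, "jaw": -0.3}, {"x": 1, "y": -0.8, "az": 0.275, "jaw": -0.3}, {"x": 1, "y": -0.8, "az": 0.275, "jaw": -0.3}, {"x": 1, "y": -0.8, "az": 0.275, "jaw": -0.3}, {"x": 1, "y": -0.8, "az": 0.275, "jaw": -0.3}]}}

```text
schema error: expected keys x, y, z, ax, ay, az, jaw
```

```bash
python3 go.py 430 -30 226 .143 430 130 226 .143 496 227.4 150 .143
```

```text
0.1 [ 219.2 -476.7  226.1] [-3.1402e+00 -2.0000e-04  4.3080e-01] F [-0.6  0.8  0.1] w 91.5 q [-1.29  0.34  1.52 -0.    1.28 -0.15]
shift [ 1.8906 -1.589   0.0031] turn [-0.0013  0.      0.2749]
shift [ 2.2247 -2.3159  0.0042] turn [-0.0013  0.      0.2749]
shift [ 2.7278 -2.62    0.3847] turn [-0.0013  0.      0.2749]
```

All keys are required in each row.

{"op": "send_rows", "data": {"rows": [{"x": 0.3, "y": -0.2, "z": 0, "ax": 0, "ay": 0, "az": 0.1, "jaw": -0.3}, {"x": 0.6, "y": -0.4, "z": 0, "ax": 0, "ay": 0, "az": 0.2, "jaw": -0.3}, {"x": 0.9, "y": -0.6, "z": 0, "ax": 0, "ay": 0, "az": 0.275, "jaw": -0.3}, {"x": 1, "y": -0.8, "z": 0, "ax": 0, "ay": 0, "az": 0.275, "jaw": -0.3}, {"x": 1, "y": -0.8, "z": 0, "ax": 0, "ay": 0, "az": 0.275, "jaw": -0.3}, {"x": 1, "y": -0.8, "z": 0, "ax": 0, "ay": 0, "az": 0.275, "jaw": -0.3}, {"x": 1, "y": -0.8, "z": 0, "ax": 0, "ay": 0, "az": 0.275, "jaw": -0.3}, {"x": 1, "y": -0.8, "z": 0, "ax": 0, "ay": 0, "az": 0.275, "jaw": -0.3}, {"x": 1, "y": -0.8, "z": 0, "ax": 0, "ay": 0, "az": 0.275, "jaw": -0.3}, {"x": 1, "y": -0.8, "z": 0, "ax": 0, "ay": 0, "az": 0.275, "jaw": -0.3}]}}

```text
time: 1.35
tool_pos: [334.0, -248.5, 226.6]
tcp_rot: [-3.142, 0.0, 0.142]
contact_force: [-0.3, -0.7, 0.6]
grip_width: 32.2
finger_force: 0.0
```

```bash
python3 go.py 430 -30 226 .143 430 130 226 .143 496 227.4 150 .143
```

```text
1.35 [ 334.  -248.5  226.6] [-3.1415e+00  1.0000e-04  1.4200e-01] F [-0.3 -0.7  0.6] w 32.2 q [-0.82  0.14  1.8  -0.    1.2   0.6 ]
shift [ 0.6298 -1.0135  0.0031] turn [-0.0001  0.0001 -0.0009]
shift [ 0.743  -1.8055  0.0032] turn [-0.0001  0.0001 -0.0009]
shift [ 1.1387 -2.2408  0.3831] turn [-0.0001  0.0001 -0.0009]
```

{"op": "send_rows", "data": {"rows": [{"x": 0.3, "y": -0.25, "z": 0, "ax": 0, "ay": 0, "az": 0, "jaw": -0.3}, {"x": 0.6, "y": -0.5, "z": 0, "ax": 0, "ay": 0, "az": 0, "jaw": -0.3}, {"x": 0.8, "y": -0.75, "z": 0, "ax": 0, "ay": 0, "az": 0, "jaw": -0.3}, {"x": 0.9, "y": -1, "z": 0, "ax": 0, "ay": 0, "az": 0, "jaw": -0.3}, {"x": 0.9, "y": -1, "z": 0, "ax": 0, "ay": 0, "az": 0, "jaw": -0.3}, {"x": 0.9, "y": -1, "z": 0, "ax": 0, "ay": 0, "az": 0, "jaw": -0.3}, {"x": 0.9, "y": -1, "z": 0, "ax": 0, "ay": 0, "az": 0, "jaw": -0.3}, {"x": 0.9, "y": -1, "z": 0, "ax": 0, "ay": 0, "az": 0, "jaw": -0.3}, {"x": 0.9, "y": -1, "z": 0, "ax": 0, "ay": 0, "az": 0, "jaw": -0.3}, {"x": 0.9, "y": -1, "z": 0, "ax": 0, "ay": 0, "az": 0, "jaw": -0.3}]}}

```text
time: 2.6
tool_pos: [483.8, -25.1, 226.8]
tcp_rot: [3.141, -0.0, 0.142]
contact_force: [-0.2, 0.9, -0.2]
grip_width: 32.1
finger_force: 0.0
```

{"op": "send_rows", "data": {"rows": [{"x": 0.1, "y": -0.25, "z": 0, "ax": 0, "ay": 0, "az": 0, "jaw": -0.3}, {"x": 0.2, "y": -0.5, "z": 0, "ax": 0, "ay": 0, "az": 0, "jaw": -0.3}, {"x": 0.24, "y": -0.75, "z": 0, "ax": 0, "ay": 0, "az": 0, "jaw": -0.3}, {"x": 0.24, "y": -1, "z": 0, "ax": 0, "ay": 0, "az": 0, "jaw": -0.3}, {"x": 0.24, "y": -1, "z": 0, "ax": 0, "ay": 0, "az": 0, "jaw": -0.3}, {"x": 0.24, "y": -1, "z": 0, "ax": 0, "ay": 0, "az": 0, "jaw": -0.3}, {"x": 0.24, "y": -1, "z": 0, "ax": 0, "ay": 0, "az": 0, "jaw": -0.3}, {"x": 0.24, "y": -1, "z": 0, "ax": 0, "ay": 0, "az": 0, "jaw": -0.3}, {"x": 0.24, "y": -1, "z": 0, "ax": 0, "ay": 0, "az": 0, "jaw": -0.3}, {"x": 0.24, "y": -1, "z": 0, "ax": 0, "ay": 0, "az": 0, "jaw": -0.3}]}}

```text
time: 3.85
tool_pos: [503.0, 179.9, 226.7]
tcp_rot: [3.142, -0.0, 0.142]
contact_force: [-0.0, 0.0, -0.2]
grip_width: 32.4
finger_force: 0.0
```

```bash
python3 go.py 496 227.4 150 .143 496 227.4 30 .143; python3 - <<'E'
from meas import *
p,d,W=cap("wrist"); hsv=cv2.cvtColor(p,cv2.COLOR_RGB2HSV); Z=W[...,2]
cv2.imwrite("pics/w1.png",p[:,:,::-1]); np.savez("w1",p=p,W=W)
m=(Z>36)&(Z<46); 
c=np.array([495,234.]); th=.143; X=np.array([np.cos(th),np.sin(th)]);Y=np.array([-X[1],X[0]])
P=W[blob(m)][:,:2]; a=(P-c)@np.c_[X,Y]; print(m.sum(),rect(P),a.min(0),a.max(0))
E
```

```text
3.85 [503.  179.9 226.7] [ 3.1415e+00 -1.0000e-04  1.4220e-01] F [-0.   0.  -0.2] w 32.4 q [ 0.2   0.36  1.5  -0.    1.28  1.63]
shift [-0.0011 -0.2401  0.3836] turn [ 0.0001 -0.0001 -0.0007]
shift [-0.0012 -0.2401  0.9836] turn [ 0.0001 -0.0001 -0.0007]
1299 (array([495.8, 227. ]), array([43.5, 12.2]), [[473.3999938964844, 230.0], [475.1000061035156, 218.0], [518.2000122070312, 224.0], [516.5, 236.10000610351562]]) [-21.97930268 -13.15121111] [21.57329843 -0.94294906]
```

View pics/w1.png

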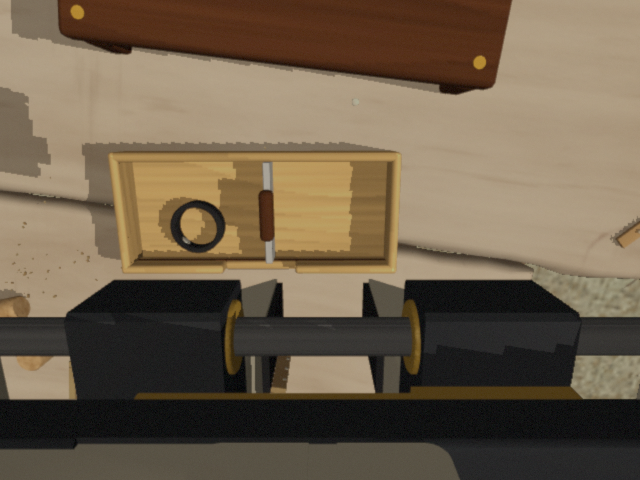

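The wrist view confirms the pull at (495.8, 227), pixel (266, 215), with the cutter at (198, 226). I'll descend straddling the pull.

{"op": "send_rows", "data": {"rows": [{"x": 0, "y": -0.12, "z": 0.1, "ax": 0, "ay": 0, "az": 0, "jaw": -0.3}, {"x": 0, "y": -0.24, "z": 0.3, "ax": 0, "ay": 0, "az": 0, "jaw": -0.3}, {"x": 0, "y": -0.24, "z": 0.5, "ax": 0, "ay": 0, "az": 0, "jaw": -0.3}, {"x": 0, "y": -0.24, "z": 0.65, "ax": 0, "ay": 0, "az": 0, "jaw": -0.3}, {"x": 0, "y": -0.24, "z": 0.75, "ax": 0, "ay": 0, "az": 0, "jaw": -0.3}, {"x": 0, "y": -0.24, "z": 0.82, "ax": 0, "ay": 0, "az": 0, "jaw": -0.3}, {"x": 0, "y": -0.24, "z": 0.89, "ax": 0, "ay": 0, "az": 0, "jaw": -0.3}, {"x": 0, "y": -0.24, "z": 0.95, "ax": 0, "ay": 0, "az": 0, "jaw": -0.3}, {"x": 0, "y": -0.24, "z": 0.98, "ax": 0, "ay": 0, "az": 0, "jaw": -0.3}, {"x": 0, "y": -0.24, "z": 0.98, "ax": 0, "ay": 0, "az": 0, "jaw": -0.3}]}}

```text
time: 5.15
tool_pos: [496.0, 227.7, 30.5]
tcp_rot: [3.141, 0.0, 0.143]
contact_force: [-0.1, 0.7, 0.3]
grip_width: 32.1
finger_force: 0.0
```

{"op": "send_rows", "data": {"rows": [{"x": 0, "y": -0.03, "z": 0, "ax": 0, "ay": 0, "az": 0, "jaw": -0.3}, {"x": 0, "y": -0.06, "z": 0, "ax": 0, "ay": 0, "az": 0, "jaw": -0.3}, {"x": 0, "y": -0.1, "z": 0, "ax": 0, "ay": 0, "az": 0, "jaw": -0.3}, {"x": 0, "y": -0.14, "z": 0, "ax": 0, "ay": 0, "az": 0, "jaw": -0.3}, {"x": 0, "y": -0.18, "z": 0, "ax": 0, "ay": 0, "az": 0, "jaw": -0.3}, {"x": 0, "y": -0.22, "z": 0, "ax": 0, "ay": 0, "az": 0, "jaw": -0.3}, {"x": 0, "y": -0.26, "z": 0, "ax": 0, "ay": 0, "az": 0, "jaw": -0.3}, {"x": 0, "y": -0.3, "z": 0, "ax": 0, "ay": 0, "az": 0, "jaw": -0.3}, {"x": 0, "y": -0.32, "z": 0, "ax": 0, "ay": 0, "az": 0, "jaw": -0.3}, {"x": 0, "y": -0.32, "z": 0, "ax": 0, "ay": 0, "az": 0, "jaw": -0.3}]}}

```text
time: 6.4
tool_pos: [486.7, 291.4, 30.6]
tcp_rot: [-3.142, 0.0, 0.143]
contact_force: [0.6, -0.3, 0.1]
grip_width: 32.3
finger_force: 0.0
```

```bash
python3 go.py 490 220 226 .143 440 0 226 1.0
```

```text
6.4 [486.7 291.4  30.6] [-3.1415e+00  3.0000e-04  1.4320e-01] F [ 0.6 -0.3  0.1] w 32.3 q [0.4  0.64 1.63 0.   0.87 1.83]
shift [-0.0351  0.3558 -0.9773] turn [-0.0001  0.0003  0.0002]
shift [-0.4395  1.4089 -0.9772] turn [-2.000e-04  3.000e-04 -8.182e-01]
```

{"op": "send_rows", "data": {"rows": [{"x": 0, "y": 0.04, "z": 0, "ax": 0, "ay": 0, "az": 0, "jaw": -0.3}, {"x": 0, "y": 0.04, "z": -0.25, "ax": 0, "ay": 0, "az": 0, "jaw": -0.3}, {"x": 0, "y": 0.04, "z": -0.5, "ax": 0, "ay": 0, "az": 0, "jaw": -0.3}, {"x": 0, "y": 0.2, "z": -0.75, "ax": 0, "ay": 0, "az": 0, "jaw": -0.3}, {"x": 0, "y": 0.4, "z": -1, "ax": 0, "ay": 0, "az": 0, "jaw": -0.3}, {"x": 0, "y": 0.5, "z": -1, "ax": 0, "ay": 0, "az": 0, "jaw": -0.3}, {"x": 0, "y": 0.5, "z": -1, "ax": 0, "ay": 0, "az": 0, "jaw": -0.3}, {"x": 0, "y": 0.5, "z": -1, "ax": 0, "ay": 0, "az": 0, "jaw": -0.3}, {"x": 0, "y": 0.5, "z": -1, "ax": 0, "ay": 0, "az": 0, "jaw": -0.3}, {"x": 0, "y": 0.5, "z": -1, "ax": 0, "ay": 0, "az": 0, "jaw": -0.3}]}}

```text
time: 7.65
tool_pos: [500.9, 192.7, 230.2]
tcp_rot: [3.142, 0.001, 0.144]
contact_force: [0.1, 0.7, -0.5]
grip_width: 32.2
finger_force: 0.0
```

```bash
cat > tray.py <<'E'
from meas import *
# tray frame from the wrist depth: rim at z~34, pull at z~42
def tray(guess,name="wrist",save=None,rimbox=85):
    p,d,W=cap(name); Z=W[...,2]; near=np.hypot(W[...,0]-guess[0],W[...,1]-guess[1])<170
    if save: cv2.imwrite(save,p[:,:,::-1])
    m=blob(near&(Z>26)&(Z<46)); P=W[m&(Z>31)&(Z<37)]
    c,s,b=rect(P); b=np.array(b); e=[b[1]-b[0],b[2]-b[1]]; e=max(e,key=np.linalg.norm); e=e*np.sign(e[1]); th=np.arctan2(-e[0],e[1])
    X=np.array([np.cos(th),np.sin(th)]);Y=np.array([-X[1],X[0]]); c=np.array(c)
    Q=(W[blob(near&(Z>38)&(Z<46))][:,:2]-c)@np.c_[X,Y]
    print("tray",c,s,"yaw",round(th,4),"pull",Q.min(0).round(1),Q.max(0).round(1))
    return p,W,c,th
if __name__=="__main__":
    import sys; a=sys.argv; tray((float(a[1]),float(a[2])),a[3],a[4] if len(a)>4 else None)
E
python3 tray.py 495 234 wrist pics/w2.png; python3 tray.py 495 234 top; python3 go.py 564 -151 226 2.43
```

```text
tray [494.5 235.4] [105.6 243.8] yaw 0.1424 pull [-21.2  40.6] [22. 53.]
tray [505.6 158.1] [105.6  89.3] yaw -1.4265 pull [-101.5 -143.6] [ -86.5 -141.2]
7.75 [501.1 192.5 230.4] [3.1415e+00 6.0000e-04 1.4360e-01] F [-0.3  0.3 -0.1] w 32.2 q [ 0.22  0.36  1.49 -0.    1.3   1.65]
shift [0.0657 1.745  0.0221] turn [-5.0000e-04  4.0000e-04 -2.1834e+00]
```

Divider is at 46.8 mm. On to the thermometer.

{"op": "send_rows", "data": {"rows": [{"x": 0, "y": 0.2, "z": 0, "ax": 0, "ay": 0, "az": -0.17, "jaw": -0.2}, {"x": 0, "y": 0.4, "z": 0, "ax": 0, "ay": 0, "az": -0.34, "jaw": -0.2}, {"x": 0, "y": 0.6, "z": 0, "ax": 0, "ay": 0, "az": -0.51, "jaw": -0.2}, {"x": 0, "y": 0.8, "z": 0, "ax": 0, "ay": 0, "az": -0.68, "jaw": -0.2}, {"x": 0, "y": 0.9, "z": 0, "ax": 0, "ay": 0, "az": -0.85, "jaw": -0.2}, {"x": 0, "y": 0.9, "z": 0, "ax": 0, "ay": 0, "az": -1, "jaw": -0.2}, {"x": 0, "y": 0.9, "z": 0, "ax": 0, "ay": 0, "az": -1, "jaw": -0.2}, {"x": 0, "y": 0.9, "z": 0, "ax": 0, "ay": 0, "az": -1, "jaw": -0.2}, {"x": 0, "y": 0.9, "z": 0, "ax": 0, "ay": 0, "az": -1, "jaw": -0.2}, {"x": 0, "y": 0.9, "z": 0, "ax": 0, "ay": 0, "az": -1, "jaw": -0.2}]}}

```text
time: 9.0
tool_pos: [526.8, 14.2, 230.7]
tcp_rot: [3.141, 0.0, 1.19]
contact_force: [0.9, -0.1, -0.9]
grip_width: 36.8
finger_force: 0.0
```

```bash
python3 go.py 564 -151 226 2.43
```

```text
9.0 [526.8  14.2 230.7] [3.1415e+00 1.0000e-04 1.1896e+00] F [ 0.9 -0.1 -0.9] w 36.8 q [-0.12  0.34  1.51 -0.    1.29  0.26]
shift [-0.6976  0.4798  0.0238] turn [ 1.0000e-04  1.0000e-04 -1.1845e+00]
```

{"op": "send_rows", "data": {"rows": [{"x": -0.17, "y": 0.12, "z": 0, "ax": 0, "ay": 0, "az": -0.17, "jaw": -0.2}, {"x": -0.35, "y": 0.24, "z": 0, "ax": 0, "ay": 0, "az": -0.34, "jaw": -0.2}, {"x": -0.5, "y": 0.36, "z": 0, "ax": 0, "ay": 0, "az": -0.51, "jaw": -0.2}, {"x": -0.7, "y": 0.48, "z": 0, "ax": 0, "ay": 0, "az": -0.68, "jaw": -0.2}, {"x": -0.7, "y": 0.48, "z": 0, "ax": 0, "ay": 0, "az": -0.85, "jaw": -0.2}, {"x": -0.7, "y": 0.48, "z": 0, "ax": 0, "ay": 0, "az": -1, "jaw": -0.2}, {"x": -0.7, "y": 0.48, "z": 0, "ax": 0, "ay": 0, "az": -1, "jaw": -0.2}, {"x": -0.7, "y": 0.48, "z": 0, "ax": 0, "ay": 0, "az": -1, "jaw": -0.2}, {"x": -0.7, "y": 0.48, "z": 0, "ax": 0, "ay": 0, "az": -1, "jaw": -0.2}, {"x": -0.7, "y": 0.48, "z": 0, "ax": 0, "ay": 0, "az": -1, "jaw": -0.2}]}}

```text
time: 10.25
tool_pos: [563.9, -151.6, 230.8]
tcp_rot: [-3.142, 0.0, 2.237]
contact_force: [-0.5, -1.2, 0.4]
grip_width: 36.6
finger_force: 0.0
```

```bash
python3 - <<'E'
from meas import *
p,d,W=cap("wrist"); cv2.imwrite("pics/w3.png",p[:,:,::-1]); hsv=cv2.cvtColor(p,cv2.COLOR_RGB2HSV)
near=np.hypot(W[...,0]-564,W[...,1]+151)<85
for m in (near&(hsv[...,1]>115)&(W[...,2]<20),near&(W[...,2]>2)&(W[...,2]<15)):
    m=blob(m); c,s,b=rect(W[m]); print(m.sum(),c,s,b)
E
python3 go.py 564 -151 226 2.43
```

```text
1378 [ 563.8 -150.5] [ 11.6 143.9] [[505.79998779296875, -107.5], [614.2000122070312, -202.1999969482422], [621.7999877929688, -193.5], [513.4000244140625, -98.80000305175781]]
2079 [ 563.9 -150.1] [ 17.9 150. ] [[501.5, -107.5], [614.5, -206.1999969482422], [626.2999877929688, -192.6999969482422], [513.2999877929688, -94.0999984741211]]
10.3 [ 564.  -151.6  230.7] [-3.1416e+00  2.0000e-04  2.2367e+00] F [ 0.  -0.  -0.1] w 36.7 q [-0.39  0.45  1.35 -0.    1.34 -1.06]
shift [0.0022 0.002  0.0237] turn [-0.      0.0002 -0.1846]
```

View pics/w3.png

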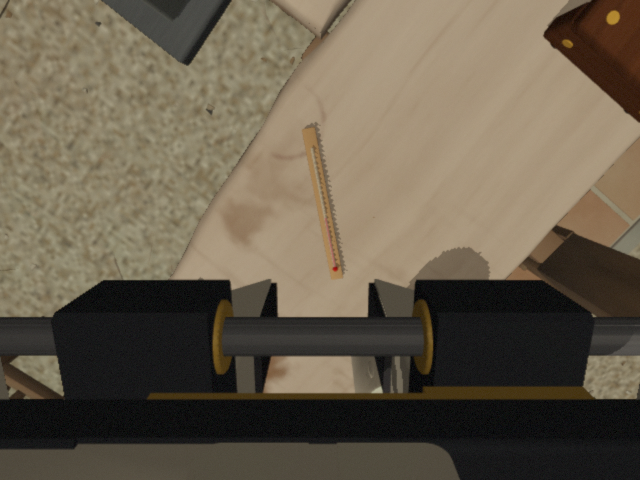

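The wrist view shows the thermometer from (310, 128) to (336, 275). Its centre is (563.9, −150.5) and the tool yaw for it is 2.424. Descending.

{"op": "send_rows", "data": {"rows": [{"x": 0, "y": 0, "z": 0.2, "ax": 0, "ay": 0, "az": -0.09, "jaw": -0.2}, {"x": 0, "y": 0, "z": 0.4, "ax": 0, "ay": 0, "az": -0.178, "jaw": -0.2}, {"x": 0, "y": 0, "z": 0.6, "ax": 0, "ay": 0, "az": -0.178, "jaw": -0.2}, {"x": 0, "y": 0, "z": 0.8, "ax": 0, "ay": 0, "az": -0.178, "jaw": -0.2}, {"x": 0, "y": 0, "z": 0.9, "ax": 0, "ay": 0, "az": -0.178, "jaw": -0.2}, {"x": 0, "y": 0, "z": 0.95, "ax": 0, "ay": 0, "az": -0.178, "jaw": -0.2}, {"x": 0, "y": 0, "z": 1, "ax": 0, "ay": 0, "az": -0.178, "jaw": -0.2}, {"x": 0, "y": 0, "z": 1, "ax": 0, "ay": 0, "az": -0.178, "jaw": -0.2}, {"x": 0, "y": 0, "z": 1, "ax": 0, "ay": 0, "az": -0.178, "jaw": -0.2}, {"x": 0, "y": 0, "z": 1, "ax": 0, "ay": 0, "az": -0.178, "jaw": -0.2}]}}

```text
time: 11.55
tool_pos: [564.3, -151.9, 31.4]
tcp_rot: [3.141, 0.001, 2.424]
contact_force: [-0.2, 0.0, -0.3]
grip_width: 36.7
finger_force: 0.0
```

```bash
python3 go.py 564 -150.6 1.5 2.4235
```

```text
11.55 [ 564.3 -151.9   31.4] [3.1412e+00 1.3000e-03 2.4236e+00] F [-0.2  0.  -0.3] w 36.7 q [-0.39  0.66  1.58 -0.    0.9  -1.25]
shift [0.0056 0.0037 0.1496] turn [0.0003 0.0012 0.0001]
```

{"op": "send_rows", "data": {"rows": [{"x": 0.005, "y": 0.004, "z": 0.05, "ax": 0, "ay": 0, "az": 0, "jaw": -0.2}, {"x": 0.005, "y": 0.004, "z": 0.1, "ax": 0, "ay": 0, "az": 0, "jaw": -0.2}, {"x": 0.005, "y": 0.004, "z": 0.13, "ax": 0, "ay": 0, "az": 0, "jaw": -0.2}, {"x": 0.005, "y": 0.004, "z": 0.148, "ax": 0, "ay": 0, "az": 0, "jaw": -0.2}, {"x": 0.005, "y": 0.004, "z": 0.148, "ax": 0, "ay": 0, "az": 0, "jaw": -0.2}, {"x": 0.005, "y": 0.004, "z": 0.148, "ax": 0, "ay": 0, "az": 0, "jaw": -0.9}, {"x": 0.005, "y": 0.004, "z": 0.148, "ax": 0, "ay": 0, "az": 0, "jaw": -0.9}, {"x": 0.005, "y": 0.004, "z": 0.148, "ax": 0, "ay": 0, "az": 0, "jaw": -0.9}, {"x": 0.005, "y": 0.004, "z": 0.148, "ax": 0, "ay": 0, "az": 0, "jaw": -0.9}, {"x": 0.005, "y": 0.004, "z": 0.148, "ax": 0, "ay": 0, "az": 0, "jaw": -0.9}]}}

```text
time: 12.8
tool_pos: [563.8, -150.5, 1.2]
tcp_rot: [3.142, 0.0, 2.424]
contact_force: [-0.5, -0.0, 0.9]
grip_width: 10.9
finger_force: 30.0
```

```bash
python3 - <<'E'
import numpy as np
c=np.array([494.5,235.4]);th=.1424;X=np.array([np.cos(th),np.sin(th)]);Y=np.array([-X[1],X[0]])
print(c-35*Y+6*X, th+np.pi/2)
E
python3 go.py 564 -150.6 180 2.4235
```

```text
[505.40644246 201.60577693] 1.7131963267948966
12.8 [ 563.8 -150.5    1.2] [3.1416e+00 3.0000e-04 2.4237e+00] F [-0.5 -0.   0.9] w 10.9 q [-0.39  0.71  1.6  -0.    0.84 -1.24]
shift [-1.500e-03  3.000e-04 -8.938e-01] turn [0.     0.0003 0.0002]
```

{"op": "send_rows", "data": {"rows": [{"x": 0, "y": 0, "z": -0.1, "ax": 0, "ay": 0, "az": 0, "jaw": -0.9}, {"x": 0, "y": 0, "z": -0.3, "ax": 0, "ay": 0, "az": 0, "jaw": -0.9}, {"x": 0, "y": 0, "z": -0.5, "ax": 0, "ay": 0, "az": 0, "jaw": -0.9}, {"x": 0.15, "y": 0.1, "z": -0.65, "ax": 0, "ay": 0, "az": 0.1, "jaw": -0.9}, {"x": 0.3, "y": 0.25, "z": -0.7, "ax": 0, "ay": 0, "az": 0.2, "jaw": -0.9}, {"x": 0.45, "y": 0.4, "z": -0.7, "ax": 0, "ay": 0, "az": 0.32, "jaw": -0.9}, {"x": 0.6, "y": 0.5, "z": -0.7, "ax": 0, "ay": 0, "az": 0.44, "jaw": -0.9}, {"x": 0.7, "y": 0.58, "z": -0.7, "ax": 0, "ay": 0, "az": 0.56, "jaw": -0.9}, {"x": 0.7, "y": 0.58, "z": -0.7, "ax": 0, "ay": 0, "az": 0.678, "jaw": -0.9}, {"x": 0.7, "y": 0.58, "z": -0.7, "ax": 0, "ay": 0, "az": 0.678, "jaw": -0.9}]}}

```text
time: 14.05
tool_pos: [534.5, 29.3, 141.1]
tcp_rot: [-3.142, 0.0, 1.715]
contact_force: [0.3, -0.6, 0.0]
grip_width: 11.0
finger_force: 30.0
```

```bash
python3 go.py 505.4 201.6 140 1.713
```

```text
14.05 [534.5  29.3 141.1] [-3.1415e+00  2.0000e-04  1.7154e+00] F [ 0.3 -0.6  0. ] w 11.0 q [-0.09  0.44  1.62 -0.    1.08 -0.23]
shift [ 0.8734 -0.0196  0.0054] turn [-0.      0.0002  0.0023]
```

{"op": "send_rows", "data": {"rows": [{"x": 0.15, "y": 0, "z": 0, "ax": 0, "ay": 0, "az": 0, "jaw": -0.9}, {"x": 0.3, "y": -0.01, "z": 0, "ax": 0, "ay": 0, "az": 0, "jaw": -0.9}, {"x": 0.45, "y": -0.02, "z": 0, "ax": 0, "ay": 0, "az": 0.002, "jaw": -0.9}, {"x": 0.6, "y": -0.02, "z": 0, "ax": 0, "ay": 0, "az": 0.002, "jaw": -0.9}, {"x": 0.73, "y": -0.02, "z": 0, "ax": 0, "ay": 0, "az": 0.002, "jaw": -0.9}, {"x": 0.82, "y": -0.02, "z": 0, "ax": 0, "ay": 0, "az": 0.002, "jaw": -0.9}, {"x": 0.873, "y": -0.02, "z": 0, "ax": 0, "ay": 0, "az": 0.002, "jaw": -0.9}, {"x": 0.873, "y": -0.02, "z": 0, "ax": 0, "ay": 0, "az": 0.002, "jaw": -0.9}, {"x": 0.873, "y": -0.02, "z": 0, "ax": 0, "ay": 0, "az": 0.002, "jaw": -0.9}, {"x": 0.873, "y": -0.02, "z": 0, "ax": 0, "ay": 0, "az": 0.002, "jaw": -0.9}]}}

```text
time: 15.3
tool_pos: [505.9, 200.6, 141.1]
tcp_rot: [-3.142, 0.0, 1.711]
contact_force: [-0.2, -0.3, 0.1]
grip_width: 10.8
finger_force: 30.0
```

```bash
python3 - <<'E'
from tray import *
p,W,c,th=tray((495,235),save="pics/w4.png")
m=(W[...,2]>120)&(W[...,2]<160)&(np.hypot(W[...,0]-505,W[...,1]-202)<90)
print(m.sum(), rect(W[blob(m)]))
E
python3 go.py 505.4 201.6 8 1.713
```

```text
tray [491.5 255.4] [106.1 170.4] yaw 0.1419 pull [-150.1  -44.1] [-129.4   84. ]
7870 (array([503.8, 234.4]), array([26.6, 76.7]), [[490.0, 272.5], [491.1000061035156, 195.8000030517578], [517.7000122070312, 196.1999969482422], [516.5, 272.8999938964844]])
15.35 [505.9 200.7 141.1] [3.1416e+00 2.0000e-04 1.7108e+00] F [-0.3 -0.2  0.6] w 11.0 q [ 0.24  0.46  1.59 -0.    1.09  0.1 ]
shift [ 0.0049 -0.002   0.6655] turn [ 0.      0.0002 -0.0021]
```

View pics/w4.png

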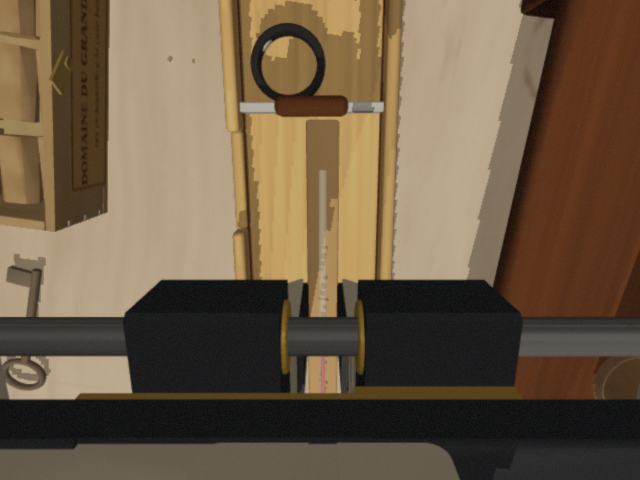

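The wrist view shows the stick held straight along the tray, between the divider at (312, 105) and the near end. I'll lower it and release.

{"op": "send_rows", "data": {"rows": [{"x": 0.005, "y": -0.002, "z": 0.15, "ax": 0, "ay": 0, "az": 0, "jaw": -0.9}, {"x": 0.005, "y": -0.002, "z": 0.3, "ax": 0, "ay": 0, "az": 0, "jaw": -0.9}, {"x": 0.005, "y": -0.002, "z": 0.4, "ax": 0, "ay": 0, "az": 0, "jaw": -0.9}, {"x": 0.005, "y": -0.002, "z": 0.48, "ax": 0, "ay": 0, "az": 0, "jaw": -0.9}, {"x": 0.005, "y": -0.002, "z": 0.54, "ax": 0, "ay": 0, "az": 0, "jaw": -0.9}, {"x": 0.005, "y": -0.002, "z": 0.6, "ax": 0, "ay": 0, "az": 0, "jaw": -0.9}, {"x": 0.005, "y": -0.002, "z": 0.64, "ax": 0, "ay": 0, "az": 0, "jaw": -0.9}, {"x": 0.005, "y": -0.002, "z": 0.667, "ax": 0, "ay": 0, "az": 0, "jaw": -0.9}, {"x": 0.005, "y": -0.002, "z": 0.667, "ax": 0, "ay": 0, "az": 0, "jaw": -0.9}, {"x": 0.005, "y": -0.002, "z": 0.667, "ax": 0, "ay": 0, "az": 0, "jaw": -0.9}]}}

```text
time: 16.6
tool_pos: [505.5, 202.3, 8.0]
tcp_rot: [3.141, 0.0, 1.712]
contact_force: [-0.4, 0.3, -0.3]
grip_width: 10.8
finger_force: 30.0
```

{"op": "send_rows", "data": {"rows": [{"x": 0, "y": 0, "z": 0, "ax": 0, "ay": 0, "az": 0, "jaw": -0.6}, {"x": 0, "y": 0, "z": 0, "ax": 0, "ay": 0, "az": 0, "jaw": -0.45}, {"x": 0, "y": 0, "z": 0, "ax": 0, "ay": 0, "az": 0, "jaw": -0.45}, {"x": 0, "y": 0, "z": -0.1, "ax": 0, "ay": 0, "az": 0, "jaw": -0.45}, {"x": 0, "y": 0, "z": -0.25, "ax": 0, "ay": 0, "az": 0, "jaw": -0.45}, {"x": 0, "y": 0, "z": -0.45, "ax": 0, "ay": 0, "az": 0, "jaw": -0.45}, {"x": 0, "y": 0, "z": -0.7, "ax": 0, "ay": 0, "az": 0, "jaw": -0.45}, {"x": 0, "y": 0, "z": -0.9, "ax": 0, "ay": 0, "az": 0, "jaw": -0.45}, {"x": 0, "y": 0, "z": -0.9, "ax": 0, "ay": 0, "az": 0, "jaw": -0.45}, {"x": 0, "y": 0, "z": -0.9, "ax": 0, "ay": 0, "az": 0, "jaw": -0.45}]}}

```text
time: 17.85
tool_pos: [504.7, 202.0, 186.9]
tcp_rot: [-3.14, 0.0, 1.712]
contact_force: [-0.3, -0.0, 0.4]
grip_width: 25.0
finger_force: 0.0
```

```bash
python3 - <<'E'
from tray import *
p,W,c,th=tray((495,235),save="pics/w5.png")
E
python3 go.py 460 210 150 1.713
```

```text
tray [491.9 253.1] [106.2 202.9] yaw 0.1429 pull [-150.   -41.9] [-128.3   92. ]
17.9 [504.4 202.  186.4] [-3.1392e+00  3.0000e-04  1.7115e+00] F [-0.1 -0.4 -0. ] w 25.6 q [ 0.24  0.41  1.53 -0.    1.2   0.1 ]
shift [ 0.0707 -0.214   0.1824] turn [-0.0023  0.0003 -0.0014]
```

View pics/w5.png

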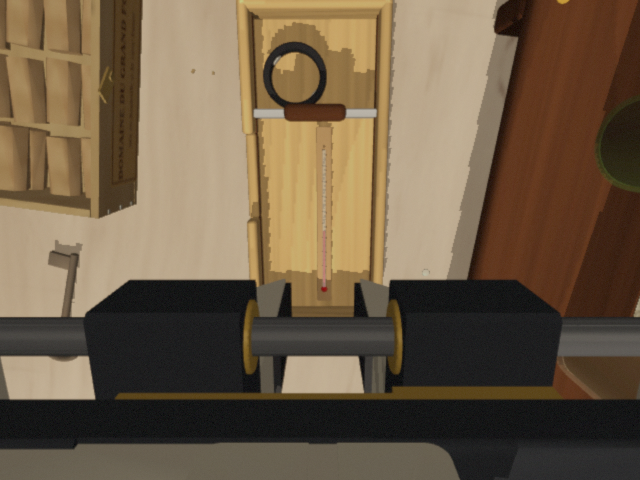

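The thermometer lies flat and straight in the tray, (324, 125)–(324, 298). Before going to the notch I'll check clearance to the cork box behind the gripper.

```bash
python3 - <<'E'
from h import *
q=np.load("top.npz"); W=q['W']
k=(W[...,2]>12)&(W[...,2]<200)&(W[...,0]<415)&(W[...,1]>120)&(W[...,1]<420)&(W[...,0]>240)
P=W[k]
for z0,z1 in((12,40),(40,60),(60,80),(80,120),(120,200)):
    Q=P[(P[:,2]>=z0)&(P[:,2]<z1)]
    if len(Q): print(z0,len(Q),Q.min(0).round(),Q.max(0).round())
E
python3 go.py 446 228 150 1.713 446 228 9 1.713
```

```text
12 2633 [240. 188.  12.] [352. 419.  40.]
40 915 [240. 188.  40.] [353. 420.  60.]
60 462 [241. 189.  60.] [353. 378.  67.]
80 12 [240. 189. 113.] [242. 379. 120.]
120 1103 [240. 189. 120.] [281. 379. 186.]
17.9 [504.4 202.  186.4] [-3.1392e+00  3.0000e-04  1.7115e+00] F [-0.1 -0.4 -0. ] w 25.6 q [ 0.24  0.41  1.53 -0.    1.2   0.1 ]
shift [ 0.1697 -0.2706  0.1825] turn [-0.0023  0.0003 -0.0014]
shift [ 0.1699 -0.2689  0.8875] turn [-0.0023  0.0003 -0.0014]
```

{"op": "send_rows", "data": {"rows": [{"x": 0.06, "y": -0.1, "z": 0, "ax": 0, "ay": 0, "az": 0, "jaw": -0.4}, {"x": 0.12, "y": -0.2, "z": 0.05, "ax": 0, "ay": 0, "az": 0, "jaw": -0.4}, {"x": 0.17, "y": -0.27, "z": 0.15, "ax": -0.002, "ay": 0, "az": 0, "jaw": -0.4}, {"x": 0.17, "y": -0.27, "z": 0.35, "ax": -0.002, "ay": 0, "az": 0, "jaw": -0.4}, {"x": 0.17, "y": -0.27, "z": 0.55, "ax": -0.002, "ay": 0, "az": 0, "jaw": -0.4}, {"x": 0.17, "y": -0.27, "z": 0.67, "ax": -0.002, "ay": 0, "az": 0, "jaw": -0.4}, {"x": 0.17, "y": -0.27, "z": 0.76, "ax": -0.002, "ay": 0, "az": 0, "jaw": -0.4}, {"x": 0.17, "y": -0.27, "z": 0.83, "ax": -0.002, "ay": 0, "az": 0, "jaw": -0.4}, {"x": 0.17, "y": -0.27, "z": 0.88, "ax": -0.002, "ay": 0, "az": 0, "jaw": -0.4}, {"x": 0.17, "y": -0.27, "z": 0.888, "ax": -0.002, "ay": 0, "az": 0, "jaw": -0.4}]}}

```text
time: 19.15
tool_pos: [446.6, 228.1, 9.4]
tcp_rot: [3.141, 0.0, 1.711]
contact_force: [0.9, 0.8, -0.2]
grip_width: 27.3
finger_force: 0.0
```

```bash
python3 go.py 446 228 9 1.713
```

```text
19.15 [446.6 228.1   9.4] [3.1407e+00 3.0000e-04 1.7115e+00] F [ 0.9  0.8 -0.2] w 27.3 q [ 0.32  0.59  1.84 -0.    0.72  0.18]
shift [-0.0003 -0.0032  0.0021] turn [ 0.0008  0.0003 -0.0015]
```

{"op": "send_rows", "data": {"rows": [{"x": 0, "y": 0, "z": 0, "ax": 0, "ay": 0, "az": 0, "jaw": -0.7}, {"x": 0, "y": 0, "z": 0, "ax": 0, "ay": 0, "az": 0, "jaw": -0.95}, {"x": 0, "y": 0, "z": 0, "ax": 0, "ay": 0, "az": 0, "jaw": -0.95}, {"x": 0, "y": 0, "z": 0, "ax": 0, "ay": 0, "az": 0, "jaw": -0.95}, {"x": 0, "y": 0, "z": 0, "ax": 0, "ay": 0, "az": 0, "jaw": -0.95}, {"x": 0, "y": 0, "z": 0, "ax": 0, "ay": 0, "az": 0, "jaw": -0.95}, {"x": 0, "y": 0, "z": 0, "ax": 0, "ay": 0, "az": 0, "jaw": -0.95}, {"x": 0, "y": 0, "z": 0, "ax": 0, "ay": 0, "az": 0, "jaw": -0.95}, {"x": 0, "y": 0, "z": 0, "ax": 0, "ay": 0, "az": 0, "jaw": -0.95}, {"x": 0, "y": 0, "z": 0, "ax": 0, "ay": 0, "az": 0, "jaw": -0.95}]}}

```text
time: 20.4
tool_pos: [446.4, 228.2, 10.5]
tcp_rot: [3.14, 0.0, 1.712]
contact_force: [-4.4, -1.1, 5.3]
grip_width: 7.7
finger_force: 30.0
```

{"op": "send_rows", "data": {"rows": [{"x": -0.005, "y": 0.02, "z": 0, "ax": 0, "ay": 0, "az": 0.01, "jaw": -0.95}, {"x": -0.015, "y": 0.05, "z": 0, "ax": 0, "ay": 0, "az": 0.02, "jaw": -0.95}, {"x": -0.025, "y": 0.08, "z": 0, "ax": 0, "ay": 0, "az": 0.035, "jaw": -0.95}, {"x": -0.035, "y": 0.11, "z": 0, "ax": 0, "ay": 0, "az": 0.05, "jaw": -0.95}, {"x": -0.045, "y": 0.14, "z": 0, "ax": 0, "ay": 0, "az": 0.065, "jaw": -0.95}, {"x": -0.055, "y": 0.17, "z": 0, "ax": 0, "ay": 0, "az": 0.08, "jaw": -0.95}, {"x": -0.06, "y": 0.2, "z": 0, "ax": 0, "ay": 0, "az": 0.095, "jaw": -0.95}, {"x": -0.067, "y": 0.225, "z": 0, "ax": 0, "ay": 0, "az": 0.106, "jaw": -0.95}, {"x": -0.071, "y": 0.239, "z": 0, "ax": 0, "ay": 0, "az": 0.106, "jaw": -0.95}, {"x": -0.071, "y": 0.239, "z": 0, "ax": 0, "ay": 0, "az": 0.106, "jaw": -0.95}]}}

```text
time: 21.65
tool_pos: [494.5, 221.3, 10.5]
tcp_rot: [-3.14, -0.0, 1.601]
contact_force: [-8.0, 2.0, 7.8]
grip_width: 7.6
finger_force: 30.1
```

```bash
python3 - <<'E'
from meas import *
p,d,W=cap("top"); cv2.imwrite("pics/t2.png",p[:,:,::-1]); np.savez("t2",p=p,W=W)
p,d,W=cap("wrist"); cv2.imwrite("pics/w6.png",p[:,:,::-1]); np.savez("w6",p=p,W=W)
E
python3 go.py 496 220.8 9 1.6
python3 - <<'E'
import cv2,numpy as np
a=cv2.imread("pics/t2.png")[140:350,120:330]; b=cv2.imread("pics/w6.png")
a=cv2.resize(a,(420,420)); b=cv2.resize(b,None,fx=.58,fy=.58); o=np.zeros((420,800,3),np.uint8); o[:,:420]=a; o[:b.shape[0],425:425+b.shape[1]]=b[:,:375]
cv2.imwrite("pics/m6.png",o)
E
```

```text
21.75 [494.5 221.3  10.5] [-3.1404e+00 -1.0000e-04  1.6012e+00] F [-7.5  2.5  7.4] w 7.6 q [0.28 0.64 1.72 0.   0.79 0.25]
shift [-0.0025  0.0075  0.0076] turn [-0.0011 -0.0001  0.0011]
```

View pics/m6.png

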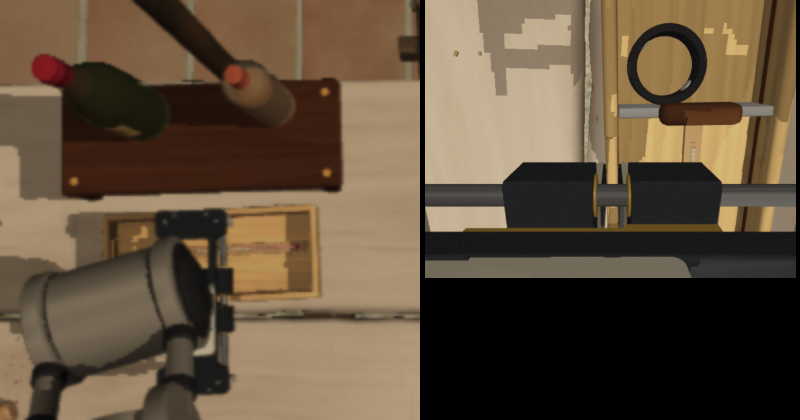

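Left panel (top view): the tray is now parallel to the riser, with its right end at about u=320 and the riser's at 341. Right panel (wrist): the cutter and divider are unchanged. I'll measure the tray's pose relative to the riser from the back rim and right end.

```bash
cat > rel.py <<'E'
from meas import *
# tray vs riser from the top view: back rim + right (-y) end of the tray, edges of the riser
def line(P):  # x = a*y+b robust
    return cv2.fitLine(P.astype(np.float32),cv2.DIST_HUBER,0,.01,.01).ravel()
def edge(M,z,ax,hi,lo,up):
    """outermost mask pixels along rows/cols -> world points at height z"""
    v,u=np.nonzero(M); pts=[]
    if ax=='x':
        for c in range(lo,up):
            w=v[u==c]
            if len(w): pts.append((c,(w.min()-.5) if hi else (w.max()+.5)))
    else:
        for r in range(lo,up):
            w=u[v==r]
            if len(w): pts.append(((w.min()-.5) if hi else (w.max()+.5),r))
    return ray("top",pts,z)[:,:2]
if __name__=="__main__":
    q=np.load("t2.npz"); p,W=q['p'],q['W']; Z=W[...,2]
    B=np.zeros(Z.shape,bool); B[225:310,170:290]=1; M=blob(B&(Z>24)&(Z<40)); M=cv2.morphologyEx(M.astype(np.uint8),cv2.MORPH_OPEN,np.ones((2,2)))>0
    v,u=np.nonzero(M); print(u.min(),u.max(),v.min(),v.max())
    b=edge(M,34,'x',True,235,276); r=edge(M,34,'y',False,248,283)
    B[:]=0; B[170:250,140:300]=1; N=blob(B&(Z>58)&(Z<78))
    v,u=np.nonzero(N); print(u.min(),u.max(),v.min(),v.max())
    f=edge(N,68,'x',False,165,280); rr=edge(N,68,'y',False,190,228)
    for n,P in dict(tray_back=b,tray_right=r,riser_front=f,riser_right=rr).items():
        l=line(P); print(n,"pt",l[2:].round(1),"yaw",round(float(np.arctan2(-l[0]*np.sign(l[1]),abs(l[1]))) if abs(l[1])>.5 else float(np.arctan2(l[1]*np.sign(l[0]),abs(l[0]))),4))
E
python3 rel.py
```

```text
234 280 243 291
151 291 179 238
tray_back pt [597.4 156.2] yaw 0.052
tray_right pt [553.3  98. ] yaw 0.0049
riser_front pt [612.5 225.7] yaw 0.0282
riser_right pt [679.1  70.1] yaw 0.0029
```

{"op": "send_rows", "data": {"rows": [{"x": 0.002, "y": 0.02, "z": -0.004, "ax": 0, "ay": 0, "az": 0, "jaw": -0.95}, {"x": 0.004, "y": 0.05, "z": -0.004, "ax": 0, "ay": 0, "az": 0, "jaw": -0.95}, {"x": 0.007, "y": 0.08, "z": -0.004, "ax": 0, "ay": 0, "az": 0, "jaw": -0.95}, {"x": 0.007, "y": 0.11, "z": -0.004, "ax": 0, "ay": 0, "az": 0, "jaw": -0.95}, {"x": 0.007, "y": 0.14, "z": -0.004, "ax": 0, "ay": 0, "az": 0, "jaw": -0.95}, {"x": 0.007, "y": 0.17, "z": -0.004, "ax": 0, "ay": 0, "az": 0, "jaw": -0.95}, {"x": 0.007, "y": 0.19, "z": -0.004, "ax": 0, "ay": 0, "az": 0, "jaw": -0.95}, {"x": 0.007, "y": 0.2, "z": -0.004, "ax": 0, "ay": 0, "az": 0, "jaw": -0.95}, {"x": 0.007, "y": 0.2, "z": -0.004, "ax": 0, "ay": 0, "az": 0, "jaw": -0.95}, {"x": 0.007, "y": 0.2, "z": -0.004, "ax": 0, "ay": 0, "az": 0, "jaw": -0.95}]}}

```text
time: 23.0
tool_pos: [536.7, 223.5, 11.2]
tcp_rot: [3.138, -0.0, 1.601]
contact_force: [0.4, -0.0, -5.8]
grip_width: 7.8
finger_force: 30.0
```

```bash
python3 -c "
from meas import *
p,d,W=cap('top'); np.savez('t2',p=p,W=W)"
sed -i 's/235,276/245,276/;s/248,283/238,272/' rel.py; python3 rel.py; python3 go.py 557 224 10.5 1.6
```

```text
240 279 236 272
151 290 179 238
tray_back pt [541.3 149.3] yaw -0.0034
tray_right pt [558.2  98. ] yaw 0.0049
riser_front pt [613.7 211.8] yaw 0.0243
riser_right pt [669.1  70.1] yaw 0.0029
23.05 [536.7 223.5  11.2] [ 3.1384e+00 -2.0000e-04  1.6006e+00] F [ 1.3 -0.5 -5.1] w 7.7 q [ 0.26  0.69  1.6  -0.    0.85  0.23]
shift [-0.0005  0.1017  0.0039] turn [ 0.003  -0.0002  0.0006]
```

{"op": "send_rows", "data": {"rows": [{"x": 0, "y": 0.02, "z": 0.002, "ax": 0, "ay": 0, "az": 0, "jaw": -0.95}, {"x": 0, "y": 0.05, "z": 0.002, "ax": 0, "ay": 0, "az": 0, "jaw": -0.95}, {"x": 0, "y": 0.08, "z": 0.002, "ax": 0, "ay": 0, "az": 0, "jaw": -0.95}, {"x": 0, "y": 0.1, "z": 0.002, "ax": 0, "ay": 0, "az": 0, "jaw": -0.95}, {"x": 0, "y": 0.105, "z": 0.002, "ax": 0, "ay": 0, "az": 0, "jaw": -0.95}, {"x": 0, "y": 0.105, "z": 0.002, "ax": 0, "ay": 0, "az": 0, "jaw": -0.95}, {"x": 0, "y": 0.105, "z": 0.002, "ax": 0, "ay": 0, "az": 0, "jaw": -0.95}, {"x": 0, "y": 0.105, "z": 0.002, "ax": 0, "ay": 0, "az": 0, "jaw": -0.6}, {"x": 0, "y": 0.105, "z": 0.002, "ax": 0, "ay": 0, "az": 0, "jaw": -0.45}, {"x": 0, "y": 0.105, "z": 0.002, "ax": 0, "ay": 0, "az": 0, "jaw": -0.45}]}}

```text
time: 24.3
tool_pos: [557.8, 224.3, 11.3]
tcp_rot: [3.138, -0.0, 1.6]
contact_force: [-1.1, 0.0, 0.4]
grip_width: 24.5
finger_force: 0.0
```

```bash
python3 go.py 500 219 170 1.6
```

```text
24.3 [557.8 224.3  11.3] [ 3.1380e+00 -5.0000e-04  1.6005e+00] F [-1.1  0.   0.4] w 24.5 q [ 0.26  0.71  1.54 -0.    0.88  0.23]
shift [-0.0174 -0.2868 -0.7945] turn [ 0.0034 -0.0005  0.0004]
```

{"op": "send_rows", "data": {"rows": [{"x": 0, "y": 0, "z": -0.1, "ax": 0, "ay": 0, "az": 0, "jaw": -0.45}, {"x": 0, "y": 0, "z": -0.3, "ax": 0, "ay": 0, "az": 0, "jaw": -0.45}, {"x": -0.01, "y": -0.1, "z": -0.5, "ax": 0, "ay": 0, "az": 0, "jaw": -0.45}, {"x": -0.015, "y": -0.24, "z": -0.7, "ax": 0, "ay": 0, "az": -0.16, "jaw": 0.5}, {"x": -0.015, "y": -0.26, "z": -0.7, "ax": 0, "ay": 0, "az": -0.32, "jaw": 1}, {"x": -0.015, "y": -0.26, "z": -0.7, "ax": 0, "ay": 0, "az": -0.48, "jaw": 1}, {"x": -0.015, "y": -0.26, "z": -0.7, "ax": 0, "ay": 0, "az": -0.64, "jaw": 1}, {"x": -0.015, "y": -0.26, "z": -0.7, "ax": 0, "ay": 0, "az": -0.8, "jaw": 1}, {"x": -0.015, "y": -0.26, "z": -0.7, "ax": 0, "ay": 0, "az": -0.96, "jaw": 1}, {"x": -0.015, "y": -0.26, "z": -0.7, "ax": 0, "ay": 0, "az": -1, "jaw": 1}]}}

```text
time: 25.55
tool_pos: [505.2, 219.6, 150.9]
tcp_rot: [3.14, 0.002, 2.65]
contact_force: [0.5, -0.6, 0.7]
grip_width: 89.0
finger_force: 0.0
```

```bash
python3 go.py 480 221.5 150 3.17 515 221.5 12 3.17; python3 -c "
from meas import *
p,d,W=cap('top'); np.savez('t2',p=p,W=W); cv2.imwrite('pics/t3.png',p[:,:,::-1])
c=cv2.resize(p[150:320,120:330,::-1],None,fx=3,fy=3); cv2.imwrite('pics/t3c.png',c)"
```

```text
25.55 [505.2 219.6 150.9] [3.1399e+00 2.3000e-03 2.6505e+00] F [ 0.5 -0.6  0.7] w 89.0 q [ 0.27  0.46  1.57 -0.    1.11 -0.81]
shift [ 0.1156 -0.0511  0.0043] turn [ 0.001   0.0026 -0.4961]
shift [-0.0371  0.0302  0.6948] turn [ 0.001   0.0026 -0.4961]
```

View pics/t3c.png

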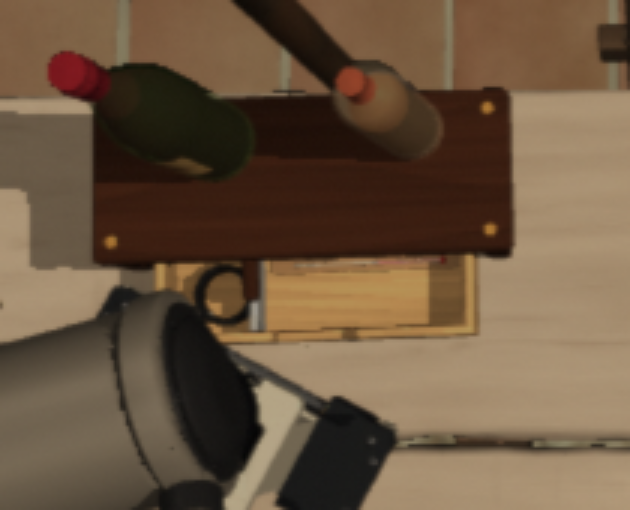

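The top view shows the tray partly under the riser, front edge at v≈335 and ends at u≈153 and 478 in the crop, with the cutter and thermometer in place.

```bash
python3 - <<'E'
from meas import *
f=lambda u,v,z: ray("top",[(120+u/3-.3,150+v/3-.3)],z)[0].round(1)
print("tray right",f(479,300,34),"tray left",f(153,280,34),"front r",f(478,334,34),"front l(235)",f(235,343,34))
print("riser front l",f(93,263,68),"r",f(512,255,68))
E
```

```text
tray right [583.5  98.4  34. ] tray left [599.8 346.9  34. ] front r [557.9  99.1  34. ] front l(235) [551.8 283.2  34. ]
riser front l [610.1 379.   68. ] r [614.3  70.2  68. ]
```

{"op": "send_rows", "data": {"rows": [{"x": 0.06, "y": -0.02, "z": 0, "ax": 0, "ay": 0, "az": -0.16, "jaw": 1}, {"x": 0.115, "y": -0.05, "z": 0, "ax": 0, "ay": 0, "az": -0.32, "jaw": 1}, {"x": 0.115, "y": -0.05, "z": 0.1, "ax": 0, "ay": 0.002, "az": -0.48, "jaw": 1}, {"x": 0.115, "y": -0.05, "z": 0.25, "ax": 0.001, "ay": 0.002, "az": -0.496, "jaw": 1}, {"x": 0.115, "y": -0.05, "z": 0.4, "ax": 0.001, "ay": 0.002, "az": -0.496, "jaw": 1}, {"x": 0.115, "y": -0.05, "z": 0.52, "ax": 0.001, "ay": 0.002, "az": -0.496, "jaw": 1}, {"x": 0.115, "y": -0.05, "z": 0.6, "ax": 0.001, "ay": 0.002, "az": -0.496, "jaw": 1}, {"x": 0.115, "y": -0.05, "z": 0.65, "ax": 0.001, "ay": 0.002, "az": -0.496, "jaw": 1}, {"x": 0.115, "y": -0.05, "z": 0.69, "ax": 0.001, "ay": 0.002, "az": -0.496, "jaw": 1}, {"x": 0.115, "y": -0.05, "z": 0.69, "ax": 0.001, "ay": 0.002, "az": -0.496, "jaw": 1}]}}

```text
time: 26.85
tool_pos: [480.4, 221.7, 12.5]
tcp_rot: [-3.141, -0.0, -3.116]
contact_force: [0.7, 0.1, 0.4]
grip_width: 92.1
finger_force: 0.0
```

```bash
python3 go.py 540 223.2 12 3.17 602 225 12 3.17
```

```text
26.85 [480.4 221.7  12.5] [-3.1412e+00 -3.0000e-04 -3.1162e+00] F [0.7 0.1 0.4] w 92.1 q [ 0.29  0.62  1.76 -0.    0.77 -1.31]
shift [-0.2982  0.      0.0022] turn [-0.0003 -0.0003 -0.0029]
shift [-0.6084  0.0011  0.0021] turn [-0.0003 -0.0003 -0.0029]
```

{"op": "send_rows", "data": {"rows": [{"x": -0.12, "y": 0, "z": 0, "ax": 0, "ay": 0, "az": -0.003, "jaw": 1}, {"x": -0.22, "y": 0, "z": 0, "ax": 0, "ay": 0, "az": -0.003, "jaw": 1}, {"x": -0.28, "y": 0, "z": 0, "ax": 0, "ay": 0, "az": -0.003, "jaw": 1}, {"x": -0.3, "y": 0, "z": 0, "ax": 0, "ay": 0, "az": -0.003, "jaw": 1}, {"x": -0.32, "y": 0, "z": 0, "ax": 0, "ay": 0, "az": -0.003, "jaw": 1}, {"x": -0.345, "y": 0, "z": 0, "ax": 0, "ay": 0, "az": -0.003, "jaw": 1}, {"x": -0.37, "y": 0, "z": 0, "ax": 0, "ay": 0, "az": -0.003, "jaw": 1}, {"x": -0.395, "y": 0, "z": 0, "ax": 0, "ay": 0, "az": -0.003, "jaw": 1}, {"x": -0.42, "y": 0, "z": 0, "ax": 0, "ay": 0, "az": -0.003, "jaw": 1}, {"x": -0.44, "y": 0, "z": 0, "ax": 0, "ay": 0, "az": -0.003, "jaw": 1}]}}

```text
time: 28.1
tool_pos: [565.3, 223.9, 12.3]
tcp_rot: [-3.14, -0.006, -3.112]
contact_force: [-7.8, -1.3, 5.5]
grip_width: 91.8
finger_force: 4.2
```

{"op": "send_rows", "data": {"rows": [{"x": -0.02, "y": 0, "z": 0, "ax": 0, "ay": 0, "az": 0, "jaw": 1}, {"x": -0.04, "y": 0, "z": 0, "ax": 0, "ay": 0, "az": 0, "jaw": 1}, {"x": -0.06, "y": 0, "z": 0, "ax": 0, "ay": 0, "az": 0, "jaw": 1}, {"x": -0.08, "y": 0, "z": 0, "ax": 0, "ay": 0, "az": 0, "jaw": 1}, {"x": -0.1, "y": 0, "z": 0, "ax": 0, "ay": 0, "az": 0, "jaw": 1}, {"x": -0.11, "y": 0, "z": 0, "ax": 0, "ay": 0, "az": 0, "jaw": 1}, {"x": -0.12, "y": 0, "z": 0, "ax": 0, "ay": 0, "az": 0, "jaw": 1}, {"x": -0.12, "y": 0, "z": 0, "ax": 0, "ay": 0, "az": 0, "jaw": 1}, {"x": -0.12, "y": 0, "z": 0, "ax": 0, "ay": 0, "az": 0, "jaw": 1}, {"x": -0.12, "y": 0, "z": 0, "ax": 0, "ay": 0, "az": 0, "jaw": 1}]}}

```text
time: 29.35
tool_pos: [589.6, 224.7, 12.3]
tcp_rot: [-3.141, -0.005, -3.112]
contact_force: [-7.1, 0.1, 4.2]
grip_width: 91.6
finger_force: 3.3
```

```bash
python3 go.py 602 225 12 3.17; python3 -c "
from meas import *
p,d,W=cap('scene'); np.savez('s4',p=p,W=W)
a=cv2.resize(p[230:420,150:370,::-1],None,fx=2.7,fy=2.7)
cv2.imwrite('pics/s4.png',a)"
```

```text
29.35 [589.6 224.7  12.3] [-3.1406 -0.0054 -3.1124] F [-7.1  0.1  4.2] w 91.6 q [ 0.24  0.76  1.44  0.    0.95 -1.36]
shift [-0.0618 -0.0002  0.001 ] turn [-0.0009 -0.0051  0.0007]
```

View pics/s4.png

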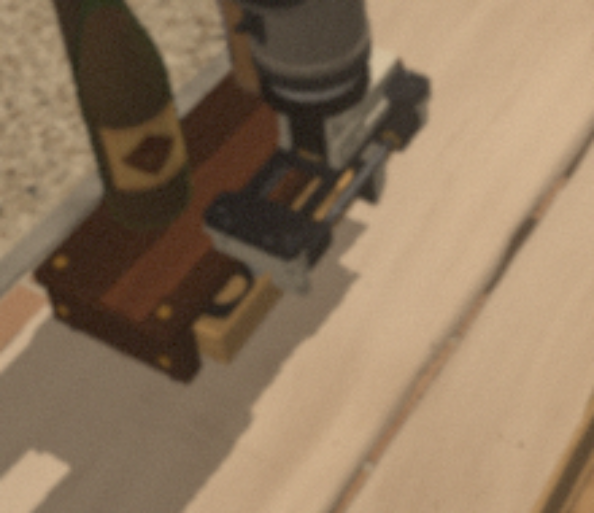

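The scene view shows the tray's front-left corner at crop (215, 345), still a bit proud of the riser. I'll measure how far.

```bash
cat > proud.py <<'E'
from meas import *
p,d,W=cap('scene')
R=np.array([[np.cos(.028),-np.sin(.028)],[np.sin(.028),np.cos(.028)]])
L=(W[...,:2]-[673.9,225.8])@R; Z=W[...,2]; x,y=L[...,0],L[...,1]
for y0,y1 in ((70,85),(85,100),(100,118)):
    t=x[(y>y0)&(y<y1)&(Z>8)&(Z<32)&(x<-20)&(x>-110)]; r=x[(y>y0)&(y<y1)&(Z>53)&(Z<64)&(x<-40)&(x>-80)]
    print(y0,len(t),np.percentile(t,[5,25,50]).round(1) if len(t) else '',"riser",len(r),np.percentile(r,[5,25,50]).round(1) if len(r) else '')
r=x[(y>132)&(y<154)&(Z>10)&(Z<64)&(x<-40)&(x>-80)]; print("gable front",len(r),np.percentile(r,[5,25,50]).round(1))
E
python3 proud.py
```

```text
70 65 [-75.1 -74.5 -73.8] riser 12 [-62.5 -61.9 -61.6]
85 95 [-75.2 -74.2 -55.1] riser 23 [-62.5 -62.2 -61.4]
100 62 [-75.3 -74.9 -74.4] riser 28 [-62.7 -62.3 -61.6]
gable front 228 [-62.6 -61.7 -60.9]
```

It is 12.5 mm proud and square. Pushing the final 12 mm.

{"op": "send_rows", "data": {"rows": [{"x": -0.01, "y": 0, "z": 0, "ax": 0, "ay": 0, "az": 0, "jaw": 1}, {"x": -0.02, "y": 0, "z": 0, "ax": 0, "ay": 0, "az": 0, "jaw": 1}, {"x": -0.03, "y": 0, "z": 0, "ax": 0, "ay": 0, "az": 0, "jaw": 1}, {"x": -0.04, "y": 0, "z": 0, "ax": 0, "ay": 0, "az": 0, "jaw": 1}, {"x": -0.05, "y": 0, "z": 0, "ax": 0, "ay": 0, "az": 0, "jaw": 1}, {"x": -0.06, "y": 0, "z": 0, "ax": 0, "ay": 0, "az": 0, "jaw": 1}, {"x": -0.06, "y": 0, "z": 0, "ax": 0, "ay": 0, "az": 0, "jaw": 1}, {"x": -0.06, "y": 0, "z": 0, "ax": 0, "ay": 0, "az": 0, "jaw": 1}, {"x": -0.06, "y": 0, "z": 0, "ax": 0, "ay": 0, "az": 0, "jaw": 1}, {"x": -0.06, "y": 0, "z": 0, "ax": 0, "ay": 0, "az": 0, "jaw": 1}]}}

```text
time: 30.7
tool_pos: [601.7, 225.1, 12.3]
tcp_rot: [-3.141, -0.005, -3.112]
contact_force: [-6.2, 0.1, 3.0]
grip_width: 91.8
finger_force: 3.3
```

```bash
python3 proud.py; python3 go.py 602 225 12 3.17
```

```text
70 58 [-63.4 -62.8 -62. ] riser 12 [-62.6 -62.1 -61.6]
85 64 [-63.3 -62.7 -62. ] riser 24 [-62.6 -62.1 -61.9]
100 61 [-63.2 -62.8 -62.2] riser 27 [-62.4 -62.  -61.1]
gable front 233 [-62.5 -61.7 -60.7]
30.75 [601.7 225.1  12.3] [-3.1407 -0.0053 -3.1124] F [-6.1  0.6  4.3] w 92.0 q [ 0.24  0.77  1.4   0.    0.97 -1.36]
shift [-0.0015 -0.0003  0.0013] turn [-0.0009 -0.0051  0.0008]
```

Flush to within about 1 mm. Backing off.

{"op": "send_rows", "data": {"rows": [{"x": 0.03, "y": 0, "z": 0, "ax": 0, "ay": 0, "az": 0, "jaw": 1}, {"x": 0.1, "y": 0, "z": 0, "ax": 0, "ay": 0, "az": 0, "jaw": 1}, {"x": 0.25, "y": 0, "z": 0, "ax": 0, "ay": 0, "az": 0, "jaw": 1}, {"x": 0.4, "y": 0, "z": 0, "ax": 0, "ay": 0, "az": 0, "jaw": 1}, {"x": 0.5, "y": 0, "z": -0.2, "ax": 0, "ay": 0, "az": 0, "jaw": 1}, {"x": 0.6, "y": 0, "z": -0.4, "ax": 0, "ay": 0, "az": 0, "jaw": 1}, {"x": 0.7, "y": 0, "z": -0.6, "ax": 0, "ay": 0, "az": 0, "jaw": 1}, {"x": 0.7, "y": 0, "z": -0.8, "ax": 0, "ay": 0, "az": 0, "jaw": 1}, {"x": 0.7, "y": 0, "z": -0.8, "ax": 0, "ay": 0, "az": 0, "jaw": 1}, {"x": 0.7, "y": 0, "z": -0.8, "ax": 0, "ay": 0, "az": 0, "jaw": 1}]}}

```text
time: 32.0
tool_pos: [463.9, 220.8, 172.0]
tcp_rot: [-3.141, -0.001, -3.113]
contact_force: [0.7, -0.3, -0.8]
grip_width: 91.7
finger_force: 0.0
```

```bash
cat >> proud.py <<'E'
cv2.imwrite('pics/s5.png',cv2.resize(p[200:420,130:370,::-1],None,fx=2.5,fy=2.5))
for y0 in range(-120,120,20):
    t=x[(y>y0)&(y<y0+20)&(Z>6)&(Z<20)&(x<-20)&(x>-110)]
    if len(t): print(y0,len(t),np.median(t).round(1),end='; ')
k=(Z>6)&(Z<20)&(x<-55)&(x>-70); print("\ntray front face y ext",np.percentile(y[k&(abs(y)<128)],[1,99]).round(1))
E
python3 proud.py
```

```text
70 59 [-62.9 -62.3 -62. ] riser 23 [-62.8 -61.8 -61.4]
85 64 [-63.5 -62.7 -61.9] riser 22 [-62.5 -62.  -61.5]
100 63 [-63.6 -62.8 -62.3] riser 22 [-62.3 -61.8 -61.6]
gable front 233 [-62.5 -61.8 -60.8]
-120 2 -37.0; -100 16 -62.6; -80 27 -62.1; -60 26 -62.0; -40 34 -62.2; -20 45 -61.9; 0 44 -61.5; 20 42 -62.1; 40 36 -62.2; 60 51 -62.0; 80 56 -61.5; 100 28 -62.5; 
tray front face y ext [-88.1 124.1]
```

View pics/s5.png

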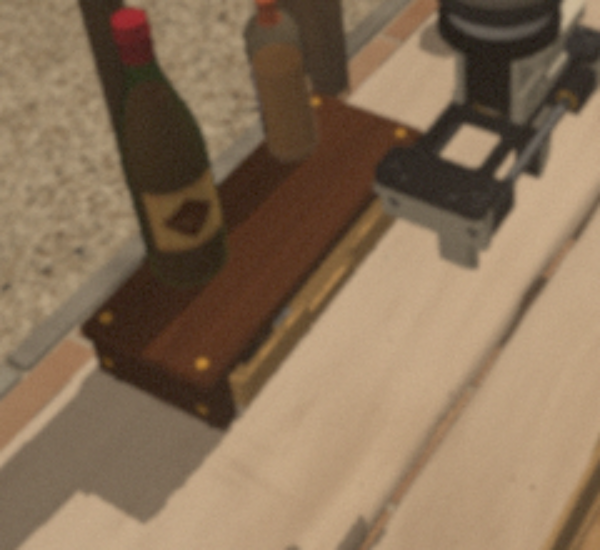

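The tray front is flush and square along its length, (235, 390)–(390, 205), and both bottles are standing. Handing in.

```bash
python3 -c "
from plant import bot
print(bot.close_job())"
```

```text
the job is handed in; nothing more can be done
None
```

The job is handed in at about 32 s: the divider was last measured at about 47 mm, the thermometer flat in the long side and the cutter in its own. The tray is under the riser, flush within about 1 mm and square; the hand-in reported no verdict.

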